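# Press a freshly glued slip book

## Robot

A 6-joint arm with a two-finger parallel gripper is mounted at the origin on the work surface. World frame = base frame: x ahead of the robot, y to its left, z up, the work surface at z = 0. Lengths are in mm, angles in rad, forces in N, time in s.
With the tool pointing down it reaches from about 325 to 900 mm from the base axis. Payload 6.1 kg.
Tool frame: the origin (TCP) lies midway between the tips of the shut fingers; the grasp point (between the pads) lies 19 mm behind it (arm.tcp_to_grasp is the z of the grasp point in the tool frame, in mm); z points along the fingers, y is the direction in which the jaws open and shut (so a half turn about z gives the same grasp; the last joint's range is limited). The gripper opens to 85 mm and grips with 20 to 120 N. Pads are 22 mm wide; open, the fingers measure 114 mm over their backs; the gripper's body (76 mm by 85 mm) begins 54 mm behind the grasp point. The pads swing forward as they close: fully open they stand 13 mm farther back than shut.
Start: joints at [-1.348, 0.22, 1.526, -0, 1.395, -0.126], TCP at [213.599, -587.36, 231.3] pointing down, gripper open.
Joint ranges: [-2.98, 2.98], [-0.91, 2.08], [0.09, 2.57], [-1.24, 4.39], [0.2, 2.65], [-2.68, 2.68]. Speed limits (rad/s): [2.57, 2.57, 3.01, 3.14, 3.14, 3.14].

## Interface

Orientations are given as a rotation vector (axis times angle).
In Python, from workcell import arm gives the robot as it stands.
- The arm moves only by the tool arm_command, never from a script. Its argument "targets" is a list of rows, each a list of 3 entries, a list of its own where there are three numbers: the opening, from 0 (shut) to 1 (fully open), then the shift along the tool's x, y, z in cm, then the turn, a rotation vector about the tool's x, y, z in degrees. In form: [[grip, [dx, dy, dz], [wx, wy, wz]], ...]. A call has 1 to 5 rows; each row is the pose to reach, as a shift and turn from the pose commanded when the call began, along the tool's axes at that moment; what a row does not reach only later rows make up. A row lasts 1/8 s, in which the tool goes at most 62.5 mm and 10.7 degrees, less where a joint would pass 70% of its speed; a pose out of reach is approached as far as the arm can. A call with a gripper value outside its range is refused whole. The fingers move at their own pace and stop on an object; "force" is the grip in N (left out, the last holds). Time passes only in rows, so rows that repeat a pose let the fingers close. It gives the time, the measured TCP pose, the force and the opening at its end, in the units of the state.
- arm.get_state(): the state, without advancing time (a new reading comes with each control period).
- arm.grab_frame(name): name is "side" or "top"; returns (picture, depth): 420x560x3 uint8, blue, green, red; 420x560 float32, mm along the optical axis (not along the pixel's ray), 0 where there is no reading.
- arm.camera_model(name): a dict with "fx", "fy", "cx", "cy" (pixels), "xyz" and "rotation" of the camera in the world. Camera axes: x right, y down, z forward; pixel columns grow to the right and rows downward; lengths in mm; the calibration is good to about 2 mm. A picture is of the moment at which its call begins. camera_model takes no time and is no camera call.
- arm.job_done(): hands the job in, once; it reports no verdict.
The state is a dict: "time": time; "q": joint angles; "qd": joint speeds; "effort": joint torques, N m; "tcp_pos": TCP position; "tcp_rot": TCP orientation; "contact_force": force on the tool from outside, world axes, zero at the start; "ft_torque": the same for the moment, N m; "gripper_width": opening from 0.0 (shut) to 1.0 (fully open).
Only numpy, scipy, OpenCV 4.12 (cv2) and the standard library are available. Lean on these libraries where they do the work, as an engineer would, in place of code of your own. Each camera call takes 0.05 s, during which the arm holds its last target. There are 200 camera calls.

## Task

The thicker of the two slip books has just been glued at its bound end. Lay it flat in the bench press, bound end first, centred between the two posts and pushed home square against the back stop, then wind the handwheel clockwise until the platen's rubber pad just touches the book and give it one quarter turn more and no further, so the glue is nipped but not squeezed out. Let go of the wheel and leave the other things on the desk where they are.

Things in the scene. Friction and masses are not known exactly. Their poses are not given: they have to be found in the camera images.
- thick_book: The book to press: long narrow slip book with stiff board covers, 190 long x 62 wide x 34 mm thick, about 0.36 kg, lying flat. Origin: centre of its underside. x runs along its length to its bound end (grey binding strip and two eyelets over the last 36 mm); the other end shows bare page edges. z is up.
- thick_book_bound (a point): Centre of the end face of the thick book's bound end (95 mm along x from its origin, at half thickness).
- thin_book: The other slip book, the same shape but only 18 mm thick; not to be moved. Origin: centre of its underside, x towards its bound end.
- press: The steel bench press, bolted down. Origin: on the table top under the screw axis. x points from its open mouth (towards the robot) into the press, y left, z up. Flat bed 164 mm wide, 25 mm high, from x = -155 to +85 mm. Two round posts, 18 mm thick, at x = 0, y = -62 and +62 mm. Crosshead on them 46 mm deep, 166 mm wide, 135 to 169 mm above the table. Platen 70 mm deep, 90 mm wide, below it.
- stop_face (a point): Foot of the back stop's flat front face, on the bed at y = 0 (press frame 38, 0, 25 mm). The stop is an upright plate 100 mm wide, 36 mm high. Home for the book: its bound end on this face, its length along the press's x at y = 0, its underside on the bed.
- pad: The black rubber pad under the platen, 66 x 86 x 10 mm; rides up and down with the platen and does not turn. It yields by springing about 1 mm per 30 N once it touches. Its origin is on its upper face, at the platen.
- pad_face (a point): Centre of the pad's underside, the face that touches the book.
- handwheel (a joint): Handwheel angle, rad; grows clockwise seen from above, which winds screw, wheel and platen down together, 10 mm a turn (6.283 rad). At 0 the pad's underside is 60 mm above the bed, so it meets the 34 mm book at 16.3 rad; a quarter turn is 1.571. Starts at 4 to 10. Rim 123 mm across, 13 mm thick. Held by 0.18 N m of friction: stays where left. At 0 the handle is on the press's -x side of the screw.
- spinner_mid (a point): Middle of the wheel's upright crank handle: black plastic, 27 mm thick, 56 mm tall, 45 mm from the screw axis, free to revolve about itself, so it can be held and carried round in a circle without turning the hand. Its foot (on the wheel) is 26 mm below this point, its top 30 mm above. At handwheel angle 0 this point is 237 mm above the table; it comes down with the wheel.
- water_bottle: Blue steel water bottle, 72 mm in diameter, 236 mm tall, standing; not to be moved. Origin: centre of its base.
- pen_pot: Grey pen pot, 74 mm in diameter, 95 mm tall with pens to 145 mm, standing; not to be moved. Origin: centre of its base.
- glove_carton: Cardboard carton, 170 long (x) x 110 x 75 mm high, on the desk to the right of the press; not to be moved. Origin: centre of its base.
Things that resemble listed ones, but are neither listed nor needed, are in the scene too. What is shaped like the thick_book but green or purple is not meant.

How it is judged (in metres and radians):
On the way, in this order (a step that is already met when the one before it is completed fails the run):
1. the thick book lies home in the press, bound end on the back stop, with the pad still clear of it (x of thick_book_bound in the frame of press above 0.033 m and y of thick_book_bound in the frame of press between -0.01 and 0.01 m and z of thick_book_bound in the frame of press below 0.046 m and angle between the x axis of thick_book and the x axis of press, either way round below 0.08 rad and contact force between pad and thick_book below 0.5 N), for 0.2 s.
2. the pad has been wound down onto the book (contact force between pad and thick_book above 2 N), for 0.05 s.
At the end, for the whole second after the job is handed in: Thick book flat on the bed, bound end within 5 mm of the back stop, within 10 mm of the centre line, square within 0.08 rad; pad bearing on it; handwheel at rest a quarter turn past first contact, within a twelfth of a turn (17.38 to 18.43 rad) (x of thick_book_bound in the frame of press above 0.033 m and y of thick_book_bound in the frame of press between -0.01 and 0.01 m and z of thick_book_bound in the frame of press below 0.046 m and angle between the x axis of thick_book and the x axis of press, either way round below 0.08 rad and contact force between pad and thick_book above 20 N and value of joint handwheel between 17.38 and 18.43 rad and velocity of joint handwheel between -0.05 and 0.05 rad/s and linear speed of thick_book below 0.01 m/s); the robot touches nothing.
It fails at once if the press is wound more than 0.4 turn past contact (over-tightened) (value of joint handwheel above 18.85 rad).
It fails at once if a bystander is pushed out of its place or knocked over (distance of any of thin_book, water_bottle, pen_pot, glove_carton from where it was at the start of the episode above 0.02 m or angle between any of water_bottle, pen_pot's own z axis and vertical above 0.3 rad).
It also fails if it takes over 72 s, if anything falls off the work surface, if the arm or the gripper's body presses on something with over 40 N, if the wrist force passes 120 N, or if a joint passes its speed limit or range.

## Working session

There is one attempt and no reset: what is moved stays moved. The work goes in short steps, Python scripts to look and compute and a tool call to move; the robot and the scene stay as the last step left them, time stands still between calls to the robot, and variables do not carry over. Pictures are saved under pics/ and viewed, about 8 in all and at most 12, crops included, and the job is handed in when it is done.

Besides the shell and the picture viewer there is one more tool, called as a command line: name --argument value ..., lists and objects as JSON in quotes. arm_command: Moves the arm, as the interface text tells. Its arguments: {"type":"object","properties":{"targets":{"type":"array"},"force":{"type":"number"}},"required":["targets"]}

```bash
ls; mkdir -p pics
python3 - <<'E'
from workcell import arm
import cv2,numpy as np
print(arm.get_state(), arm.tcp_to_grasp)
for n in("side","top"):
    p,d=arm.grab_frame(n); cv2.imwrite(f"pics/{n}0.png",p); np.save(f"pics/{n}0.npy",d); print(n,arm.camera_model(n))
E
```

```text
pics
{'time': 0.0, 'q': array([-1.34809353e+00,  2.21224098e-01,  1.52762968e+00, -6.67716431e-06,
        1.39471604e+00, -1.26101345e-01]), 'qd': array([-0.00132628, -0.00068013,  0.00043491,  0.00132092, -0.00114576,
        0.00056949]), 'effort': array([-6.45053806e-04, -4.96897781e+01, -3.89396918e+01, -2.68850254e-04,
        1.10660287e-02,  1.23320677e-05]), 'tcp_pos': array([ 213.46464191, -586.75778652,  230.19068816]), 'tcp_rot': array([-3.09199126e+00, -5.44786191e-01,  1.60161370e-04]), 'contact_force': array([0.01630748, 0.12615465, 0.45715015]), 'ft_torque': array([-3.72047488e-02,  8.38602971e-05,  2.95946999e-02]), 'gripper_width': 0.9973519203221869} -18.700000000000003
side {'fx': 387.5259522123013, 'fy': 387.5259522123013, 'cx': 279.3441725844018, 'cy': 204.37259020171697, 'xyz': array([1300.04252339, -248.91504108,  942.82233544]), 'rotation': array([-2.03117369, -1.3188542 ,  0.55324477])}
top {'fx': 522.4170384561124, 'fy': 522.4170384561124, 'cx': 287.9726100389131, 'cy': 215.82233161792198, 'xyz': array([ 258.35476792,   68.62760998, 1561.5889907 ]), 'rotation': array([-2.16027561,  2.05596682, -0.2144976 ])}
```

View pics/top0.png

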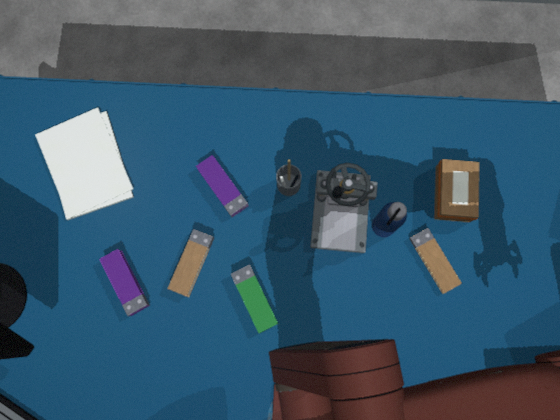

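View pics/side0.png

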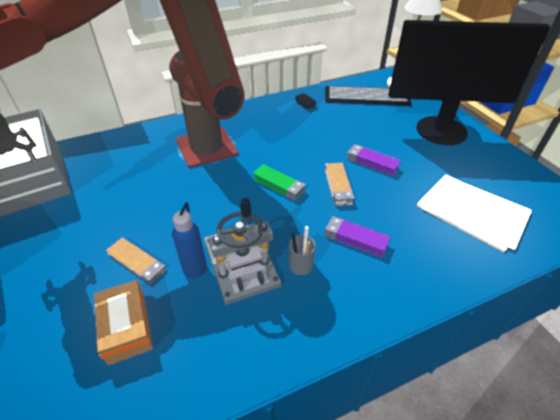

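Top view: two orange books, at (190,262) and (436,260). The purple ones (222,185) and (123,282) and the green one (253,298) are decoys. The press is at (342,210) with its mouth towards the robot, the bottle at (395,215), the pot at (289,178) and the carton at (458,190). I'll tell the two orange books apart by height.

```bash
cat > h.py <<'E'
from workcell import arm
import cv2,numpy as np
from scipy.spatial.transform import Rotation as R
def cloud(n,d):
    c=arm.camera_model(n); v,u=np.mgrid[:d.shape[0],:d.shape[1]]
    P=np.dstack([(u-c['cx'])/c['fx']*d,(v-c['cy'])/c['fy']*d,d])
    return P@R.from_rotvec(c['rotation']).as_matrix().T+c['xyz']
def ray(n,u,v,z):
    c=arm.camera_model(n); r=R.from_rotvec(c['rotation']).as_matrix()@[(u-c['cx'])/c['fx'],(v-c['cy'])/c['fy'],1]
    return c['xyz']+r*(z-c['xyz'][2])/r[2]
def grab(n):
    p,d=arm.grab_frame(n); return p,d,cloud(n,d)
E
python3 - <<'E'
from h import *
p=cv2.imread("pics/top0.png"); d=np.load("pics/top0.npy"); X=cloud("top",d)
q=cv2.imread("pics/side0.png"); e=np.load("pics/side0.npy"); Y=cloud("side",e)
# books: pixels above the table in a window
print("table z",np.median(X[300:320,150:200,2]))
for nm,(u0,v0,u1,v1) in dict(L=(160,222,222,308),Rr=(402,222,470,302)).items():
    m=np.zeros(d.shape,np.uint8); w=p[v0:v1,u0:u1].astype(int); m[v0:v1,u0:u1]=(w[:,:,2]>w[:,:,0]*0.85+10)
    m=cv2.morphologyEx(m,cv2.MORPH_OPEN,np.ones((3,3)))
    k=cv2.connectedComponentsWithStats(m); i=1+np.argmax(k[2][1:,4]); M=k[1]==i
    h=np.median(X[M][:,2]); c=max(cv2.findContours(M.astype(np.uint8),0,2)[0],key=cv2.contourArea)
    g=np.array([ray("top",a[0][0],a[0][1],h) for a in c])[:,:2].astype(np.float32)
    print(nm,"height",h,M.sum(),cv2.minAreaRect(g))
for nm,(u,v) in dict(L_grey=(202,237),R_grey=(421,238),bottle=(397,210),pot=(289,178)).items(): print(nm,X[v,u].round(),ray("top",u,v,34).round())
# press: bed edges, and overview at heights
W=X[150:260,300:390].reshape(-1,3)
for lo,hi in((18,32),(128,140),(160,176),(176,225),(225,290)):
    s=W[(W[:,2]>lo)&(W[:,2]<hi)]
    if len(s)>5: print(lo,hi,len(s),np.median(s[:,2]).round(1),cv2.minAreaRect(s[:,:2].astype(np.float32)))
for nm,A,sl in(("topcam",p,(slice(140,300),slice(150,350))),):pass
a=cv2.resize(p[140:310,150:480],(792,408),interpolation=cv2.INTER_CUBIC); cv2.imwrite("pics/c1.png",a)
a=cv2.resize(q[190:310,90:390],(800,320),interpolation=cv2.INTER_CUBIC)
cv2.imwrite("pics/c2.png",cv2.resize(q[150:310,95:365],(800,474),interpolation=cv2.INTER_CUBIC))
E
```

```text
table z 0.31148089592170436
L height 33.275169152959734 1243 ((413.174560546875, 369.6637878417969), (68.39436340332031, 156.50852966308594), 71.53411102294922)
Rr height 17.840331467282567 1191 ((458.2703857421875, -364.7647705078125), (156.7174835205078, 67.33113098144531), 31.393341064453125)
L_grey [505. 338.  31.] [505. 337.  34.]
R_grey [ 537. -316.   15.] [ 534. -311.   34.]
bottle [ 568. -198.  238.] [ 615. -239.   34.]
pot [702.  89.  22.] [699.  89.  34.]
18 32 2639 25.2 ((608.6434936523438, -103.05038452148438), (230.158203125, 241.46351623535156), 87.44149780273438)
128 140 33 137.1 ((607.0353393554688, -107.49308013916016), (217.89813232421875, 57.52729797363281), 65.5710220336914)
160 176 515 168.7 ((630.920654296875, -104.03126525878906), (237.4838104248047, 100.0185775756836), 66.02192687988281)
176 225 1064 196.7 ((610.4274291992188, -100.40654754638672), (218.38076782226562, 120.77352142333984), 40.24890899658203)
225 290 108 250.5 ((585.0057373046875, -108.96720886230469), (170.63101196289062, 34.97440719604492), 65.66218566894531)
```

View pics/c1.png

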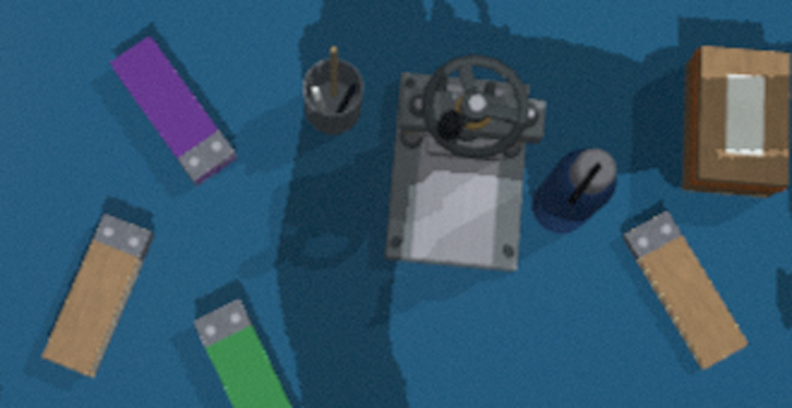

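View pics/c2.png

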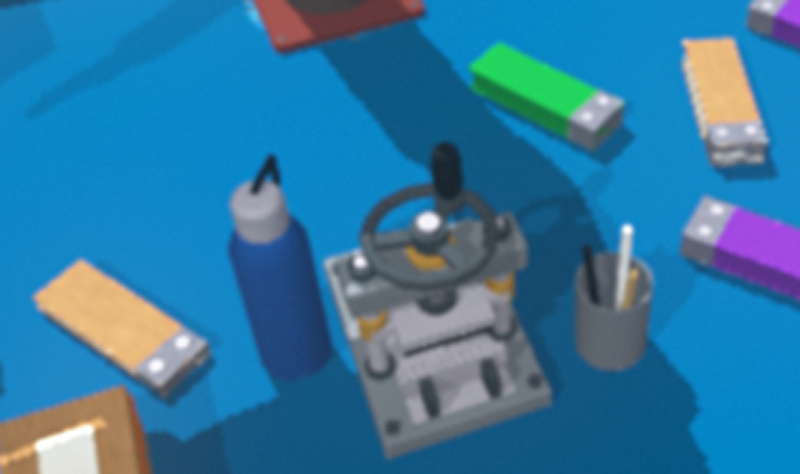

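The left orange book at (190,262) is the thick one: its top is 33 mm high, against 18 mm for the right one. Its grey bound end points up at (202,237). In the crop the wheel hub is at (477,102) and the handle at (450,125). Next I'll get the press pose, the wheel angle and the bottle position.

Run:
```python
from h import *
d=np.load("pics/top0.npy"); X=cloud("top",d); e=np.load("pics/side0.npy"); Y=cloud("side",e)
A=np.vstack([X.reshape(-1,3),Y.reshape(-1,3)]); A=A[np.isfinite(A).all(1)]
def box(P,c,r): return P[(np.hypot(P[:,0]-c[0],P[:,1]-c[1])<r)]
for nm,P in(("top",X.reshape(-1,3)),("side",Y.reshape(-1,3))):
    b=box(P,(430,364),125); b=b[(b[:,2]>27)&(b[:,2]<45)]
    print(nm,"thick",len(b),np.median(b[:,2]),cv2.minAreaRect(b[:,:2].astype(np.float32)))
    w=box(P,(620,-104),75)
    for lo,hi in((200,216),(160,174)):
        s=w[(w[:,2]>lo)&(w[:,2]<hi)]; print(nm,lo,len(s),cv2.minEnclosingCircle(s[:,:2].astype(np.float32)),np.median(s[:,2]))
    s=w[(w[:,2]>222)&(w[:,2]<300)]; print(nm,"handle",len(s),s.mean(0),np.percentile(s[:,2],[2,50,95]),s.min(0),s.max(0))
    b=box(P,(570,-198),60);b=b[b[:,2]>150]; print(nm,"bottle",len(b),b.min(0),b.max(0))
# bed corners
for nm,u,v in(("FL",311.25,248.3),("FR",365.4,252.5),("BL",317.5,170.4)): print(nm,ray("top",u,v,25).round(1))
# hub & handle via rays
print("hub",ray("top",348.75,182.5,215).round(1),"handletop",ray("top",337.5,192,255).round(1))
print("side hub",ray("side",95+428*.3375,150+222*.3375,215).round(1),"handletop",ray("side",95+446*.3375,150+152*.3375,255).round(1))
# bed front edge from depth: bed pixels at 25
m=((X[:,:,2]>19)&(X[:,:,2]<31)); m[:, :300]=0;m[:,380:]=0;m[:190]=0;m[262:]=0
k=cv2.connectedComponentsWithStats(cv2.morphologyEx(m.astype(np.uint8),cv2.MORPH_OPEN,np.ones((3,3))));i=1+np.argmax(k[2][1:,4]);s=X[k[1]==i]
print("bed",len(s),cv2.minAreaRect(s[:,:2].astype(np.float32)),cv2.boxPoints(cv2.minAreaRect(s[:,:2].astype(np.float32))))
```

```text
top thick 1348 33.98878081373982 ((415.0299072265625, 322.80865478515625), (159.9652862548828, 190.2149658203125), 71.25769805908203)
top 200 176 ((640.4120483398438, -75.4977035522461), 58.388404846191406) 203.5776044858867
top 160 272 ((617.814453125, -103.09757995605469), 74.7037582397461) 168.15102042945227
top handle 93 [608.1394713  -40.75989983 248.92279571] [228.98581307 252.30650172 257.48062742] [598.32330892 -54.13885395 222.67499606] [620.91828906 -29.58582608 260.22983931]
top bottle 581 [ 534.20850059 -238.13952017  150.3718632 ] [ 606.67328307 -166.09478721  241.50315728]
side thick 641 33.23808277775515 ((416.378662109375, 322.01806640625), (158.60394287109375, 195.25152587890625), 72.30683135986328)
side 200 130 ((645.9234619140625, -79.3800277709961), 51.329559326171875) 203.5237679235716
side 160 310 ((618.58447265625, -103.16481018066406), 74.63993072509766) 168.20282431624065
side handle 132 [618.98177301 -43.06362448 242.90203547] [223.85828198 244.79856124 255.16226501] [601.97094519 -54.67422996 222.5589519 ] [627.13001889 -29.64598526 256.38168729]
side bottle 784 [ 536.66054045 -237.37331151  150.13135799] [ 610.68123615 -166.73286486  239.24718809]
FL [488.4  12.1  25. ]
FR [ 483.8 -148.6   25. ]
BL [729.9   2.7  25. ]
hub [642.1 -73.8 215. ] handletop [603.8 -41.2 255. ]
side hub [652.7 -73.4 215. ] handletop [617.9 -41.3 255. ]
bed 1963 ((563.6538696289062, -67.76779174804688), (162.9213409423828, 146.1023712158203), 87.2895736694336) [[ 486.83228  -145.68286 ]
 [ 632.77124  -152.5918  ]
 [ 640.47546    10.147278]
 [ 494.5365     17.056213]]
```

```bash
cat >> h.py <<'E'
def plan(wps,step=55,ang=9.5,grip=1,start=None):
    """wps: (x,y,z,yaw of tool y in deg); prints 5-row calls; returns end pose"""
    if start is None:
        s=arm.get_state(); p,r=s['tcp_pos'],R.from_rotvec(s['tcp_rot'])
    else: p,r=start
    P=[];
    p0,r0=np.array(p,float),r
    for x,y,z,a in wps:
        t=np.array([x,y,z],float); c,s_=np.cos(np.radians(a)),np.sin(np.radians(a))
        rt=R.from_matrix(np.array([[-s_,c,0],[c,s_,0],[0,0,-1]]).T*[[1],[1],[1]]) if 0 else R.from_matrix(np.column_stack([[-s_,c,0],[c,s_,0],[0,0,-1]]))
        dv=(r0.inv()*rt).as_rotvec(); n=max(1,int(np.ceil(max(np.linalg.norm(t-p0)/step,np.degrees(np.linalg.norm(dv))/ang))))
        P+=[(p0+(t-p0)*k/n,r0*R.from_rotvec(dv*k/n)) for k in range(1,n+1)]; p0,r0=t,rt
    b=(np.array(p,float),r)
    for i in range(0,len(P),5):
        rows=[[grip,[round(float(v),2) for v in b[1].inv().apply(q-b[0])/10],[round(float(v),1)+0. for v in np.degrees((b[1].inv()*w).as_rotvec())]] for q,w in P[i:i+5]]
        print(rows); b=P[min(i+4,len(P)-1)]
    return b
def st():
    s=arm.get_state(); m=R.from_rotvec(s['tcp_rot']).as_matrix()
    print(round(s['time'],2),s['tcp_pos'].round(1),"yawy",np.degrees(np.arctan2(m[1,1],m[0,1])).round(1),"tilt",m[:2,2].round(3),"F",s['contact_force'].round(1),"g",round(s['gripper_width'],3),"q",s['q'].round(2))
E
python3 - <<'E'
from h import *
st(); plan([(400,-400,330,-40),(470,0,330,20),(366,386,200,71.5)])
E
```

```text
0.1 [ 213.5 -586.8  230.3] yawy -70.0 tilt [-0.     0.002] F [0.3 0.6 0.5] g 1.001 q [-1.35  0.22  1.53  0.    1.39 -0.13]
[[1, [3.99, -1.87, -1.66], [0.0, 0.0, -5.0]], [1, [7.97, -3.73, -3.32], [0.0, 0.0, -10.0]], [1, [11.96, -5.6, -4.97], [0.0, 0.0, -15.0]], [1, [15.94, -7.47, -6.63], [-0.1, 0.0, -20.0]], [1, [19.93, -9.33, -8.29], [-0.1, 0.0, -25.0]]]
[[1, [4.4, -0.0, -1.66], [0.0, 0.0, -5.0]], [1, [8.55, -2.92, -1.66], [0.0, 0.0, -12.5]], [1, [12.71, -5.84, -1.66], [0.0, 0.0, -20.0]], [1, [16.86, -8.75, -1.66], [0.0, 0.0, -27.5]], [1, [21.02, -11.67, -1.66], [0.0, 0.0, -35.0]]]
[[1, [5.08, -0.01, 0.0], [0.0, 0.0, -7.5]], [1, [10.15, -0.01, 0.0], [0.0, 0.0, -15.0]], [1, [15.23, -0.02, 0.0], [0.0, 0.0, -22.5]], [1, [20.3, -0.03, 0.0], [0.0, 0.0, -30.0]], [1, [24.83, -2.14, 1.62], [0.0, 0.0, -36.4]]]
[[1, [4.9, 0.98, 1.62], [0.0, 0.0, -6.4]], [1, [9.8, 1.97, 3.25], [0.0, 0.0, -12.9]], [1, [14.7, 2.95, 4.88], [0.0, 0.0, -19.3]], [1, [19.6, 3.94, 6.5], [0.0, 0.0, -25.8]], [1, [24.5, 4.92, 8.12], [0.0, 0.0, -32.2]]]
[[1, [3.62, 3.44, 1.62], [0.0, 0.0, -6.4]], [1, [7.24, 6.89, 3.25], [0.0, 0.0, -12.9]]]
```

arm_command --targets '[[1,[4,-1.9,-1.7],[0,0,-5]],[1,[8,-3.7,-3.3],[0,0,-10]],[1,[12,-5.6,-5],[0,0,-15]],[1,[16,-7.5,-6.6],[0,0,-20]],[1,[20,-9.3,-8.3],[0,0,-25]]]'

```text
time: 0.72
tcp_pos: [370.5, -430.2, 314.2]
tcp_rot: [-2.9, -1.205, 0.0]
contact_force: [1.2, 0.4, 0.2]
gripper_width: 1.001
```

arm_command --targets '[[1,[4.4,0,-1.7],[0,0,-5]],[1,[8.6,-2.9,-1.7],[0,0,-12.5]],[1,[12.7,-5.8,-1.7],[0,0,-20]],[1,[16.9,-8.8,-1.7],[0,0,-27.5]],[1,[21,-11.7,-1.7],[0,0,-35]]]'

```text
time: 1.35
tcp_pos: [435.5, -198.6, 330.9]
tcp_rot: [-2.402, -2.024, -0.0]
contact_force: [0.3, -0.6, -0.3]
gripper_width: 1.002
```

arm_command --targets '[[1,[5.1,0,0],[0,0,-7.5]],[1,[10.2,0,0],[0,0,-15]],[1,[15.2,0,0],[0,0,-22.5]],[1,[20.3,0,0],[0,0,-30]],[1,[24.8,-2.1,1.6],[0,0,-36.4]]]'

```text
time: 1.98
tcp_pos: [458.8, 49.2, 315.8]
tcp_rot: [1.649, 2.672, 0.002]
contact_force: [0.0, 0.0, 0.1]
gripper_width: 0.999
```

arm_command --targets '[[1,[4.9,1,1.6],[0,0,-6.4]],[1,[9.8,2,3.2],[0,0,-12.9]],[1,[14.7,3,4.9],[0,0,-19.3]],[1,[19.6,3.9,6.5],[0,0,-25.8]],[1,[24.5,4.9,8.1],[0,0,-32.2]]]'

```text
time: 2.6
tcp_pos: [392.2, 290.2, 233.6]
tcp_rot: [0.845, 3.026, -0.0]
contact_force: [0.6, 0.3, -0.4]
gripper_width: 1.004
```

arm_command --targets '[[1,[3.6,3.4,1.6],[0,0,-6.4]],[1,[7.2,6.9,3.2],[0,0,-12.9]],[1,[7.2,6.9,3.2],[0,0,-12.9]]]'

```text
time: 2.98
tcp_pos: [365.1, 386.9, 200.0]
tcp_rot: [-0.497, -3.099, 0.004]
contact_force: [0.0, 0.4, 0.3]
gripper_width: 1.003
```

Run:
```python
from h import *
st(); p,d,X=grab("top"); cv2.imwrite("pics/top1.png",p)
# wheel circle & book check
A=X.reshape(-1,3); b=A[(abs(A[:,0]-430)<140)&(abs(A[:,1]-364)<90)&(A[:,2]>28)&(A[:,2]<40)]
if len(b): print(len(b),b[:,:2].mean(0),cv2.minAreaRect(b[:,:2].astype(np.float32)))
w=A[(np.hypot(A[:,0]-643,A[:,1]+73)<80)&(A[:,2]>196)&(A[:,2]<212)]; print("rim",cv2.minEnclosingCircle(w[:,:2].astype(np.float32)))
s=X[178:187,344:353].reshape(-1,3); print("hub",s[:,2].max(),s[s[:,2]>s[:,2].max()-6].mean(0))
plan([(366,386,4,71.5)])
```

```text
2.98 [365.1 386.9 200. ] yawy 71.8 tilt [-0.004 -0.002] F [0.  0.4 0.3] g 1.003 q [ 0.67  0.03  1.8   0.    1.32 -0.59]
951 [450.96861377 360.53170475] ((437.07855224609375, 365.9334716796875), (63.49950408935547, 176.28216552734375), 71.05406951904297)
rim ((644.4136352539062, -71.60120391845703), 60.6920280456543)
hub 1561.5889907013482 [ 258.35476792   68.62760998 1561.5889907 ]
[[1, [0.0, 0.02, 4.92], [0.0, 0.0, 0.0]], [1, [0.0, 0.04, 9.84], [-0.1, 0.0, 0.1]], [1, [0.0, 0.06, 14.77], [-0.1, -0.1, 0.1]], [1, [0.0, 0.08, 19.69], [-0.1, -0.1, 0.1]]]
```

arm_command --targets '[[1,[0,0.2,5],[0,0,0.3]],[1,[0,0.2,10],[0,0,0.3]],[1,[0,0.2,15],[0,0,0.3]],[1,[0,0.2,19.6],[0,0,0.3]],[1,[0,0.2,19.6],[0,0,0.3]]]'

```text
time: 3.65
tcp_pos: [365.9, 383.6, 3.0]
tcp_rot: [-0.516, -3.093, 0.01]
contact_force: [-0.4, -0.5, 1.2]
gripper_width: 1.003
```

arm_command --targets '[[0.4,[0,0,0],[0,0,0]],[0.4,[0,0,0],[0,0,0]],[0.4,[0,0,0],[0,0,0]],[0.4,[0,0,0],[0,0,0]],[0.4,[0,0,0],[0,0,0]]]' --force 100

```text
time: 4.28
tcp_pos: [370.7, 388.6, 9.7]
tcp_rot: [0.513, 3.095, 0.006]
contact_force: [0.7, -0.9, 7.7]
gripper_width: 0.698
```

Run:
```python
from h import *
st()
```

```text
4.28 [370.7 388.6   9.7] yawy 71.2 tilt [0.005 0.003] F [ 0.7 -0.9  7.7] g 0.698 q [ 0.66  0.28  1.91 -0.    0.94 -0.58]
```

arm_command --targets '[[0.4,[0,0,0],[0,0,0]],[0.4,[0,0,-1],[0,0,0]],[0.4,[0,0,-3],[0,0,0]],[0.4,[0,0,-6],[0,0,0]],[0.4,[0,0,-6],[0,0,0]]]'

```text
time: 4.9
tcp_pos: [370.0, 388.6, 69.4]
tcp_rot: [0.513, 3.095, 0.007]
contact_force: [-0.1, -0.1, -2.7]
gripper_width: 0.704
```

Run:
```python
from h import *
st()
p,d,X=grab("side"); cv2.imwrite("pics/s2.png",cv2.resize(p[120:300,150:450],(800,480),interpolation=cv2.INTER_CUBIC))
q,d,Z=grab("top")
for P in(X,Z):
    A=P.reshape(-1,3); b=A[(abs(A[:,0]-470)<80)&(abs(A[:,1]-350)<70)&(A[:,2]>45)&(A[:,2]<110)]
    if len(b)>20:
        f=np.linalg.lstsq(np.c_[b[:,:2]-b[:,:2].mean(0),np.ones(len(b))],b[:,2],rcond=None)[0]; print(len(b),b.mean(0).round(1),f.round(3),cv2.minAreaRect(b[:,:2].astype(np.float32)))
```

```text
4.9 [370.  388.6  69.4] yawy 71.2 tilt [0.005 0.004] F [-0.1 -0.1 -2.7] g 0.704 q [ 0.66  0.19  1.89  0.    1.06 -0.58]
682 [468.2 353.9  87.5] [-3.2000e-02  1.3800e-01  8.7456e+01] ((451.8720397949219, 364.8614501953125), (68.69634246826172, 152.10763549804688), 70.37081146240234)
998 [460.4 352.6  89.1] [5.200e-02 1.350e-01 8.914e+01] ((457.31280517578125, 358.921630859375), (64.8080825805664, 130.25222778320312), 70.87915802001953)
```

View pics/s2.png

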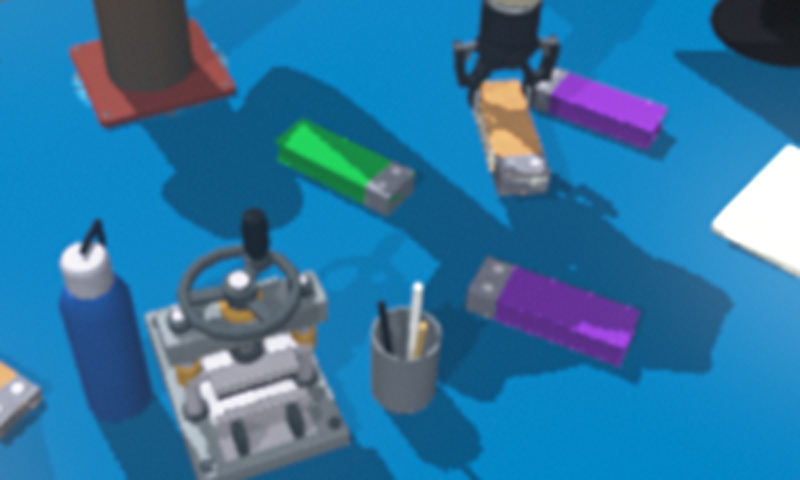

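The side view shows the thick book in the jaws at (510,130), raised with its grey end slightly low. I'll measure the droop and the bound end's offset from the tool, then plan the carry.

Run:
```python
from h import *
st()
s=arm.get_state(); m=R.from_rotvec(s['tcp_rot']).as_matrix(); t=s['tcp_pos']
for n in("side","top"):
    p,d,X=grab(n); A=X.reshape(-1,3)
    L=(A-t)@np.column_stack([-m[:,0],m[:,1],[0,0,1]])   # along book, across, up
    b=L[(L[:,0]>55)&(L[:,0]<200)&(abs(L[:,1])<45)&(L[:,2]>-10)&(L[:,2]<40)]
    f=np.linalg.lstsq(np.c_[b[:,:2]-[100,0],np.ones(len(b))],b[:,2],rcond=None)[0]
    r=abs(b[:,2]-np.c_[b[:,:2]-[100,0],np.ones(len(b))]@f)<4; b=b[r]
    f=np.linalg.lstsq(np.c_[b[:,:2]-[100,0],np.ones(len(b))],b[:,2],rcond=None)[0]
    rc=cv2.minAreaRect(b[:,:2].astype(np.float32)); print(n,len(b),"top at +100:",f.round(3),"ends",np.percentile(b[:,0],[1,99]).round(1),b[:,0].max().round(1),rc)
```

```text
5.0 [368.1 387.   66.3] yawy 71.2 tilt [0. 0.] F [-0.   0.1 -3.6] g 0.7 q [ 0.66  0.19  1.9   0.    1.06 -0.58]
side 212 top at +100: [-0.097  0.075 20.588] ends [ 56.3 159.7] 160.3 ((107.7615966796875, 1.1492557525634766), (105.03062438964844, 63.578025817871094), 0.08789371699094772)
top 522 top at +100: [3.000e-03 5.400e-02 2.197e+01] ends [ 56.3 156.2] 157.9 ((106.47967529296875, 0.10684585571289062), (62.71586990356445, 102.96739959716797), 89.52277374267578)
```

Run:
```python
from h import *
plan([(400,200,110,80),(392,-61,110,87.6)],step=45,grip=0.4)
```

```text
[[0.4, [-1.82, -3.32, -0.9], [0.0, 0.0, -1.8]], [0.4, [-3.64, -6.63, -1.79], [0.0, 0.0, -3.5]], [0.4, [-5.46, -9.95, -2.69], [-0.1, -0.1, -5.3]], [0.4, [-7.29, -13.27, -3.59], [-0.1, -0.1, -7.1]], [0.4, [-9.11, -16.59, -4.48], [-0.1, -0.1, -8.8]]]
[[0.4, [-0.62, -4.31, -0.0], [0.0, 0.0, -1.3]], [0.4, [-1.25, -8.61, -0.0], [0.0, 0.0, -2.5]], [0.4, [-1.87, -12.92, -0.0], [0.0, 0.0, -3.8]], [0.4, [-2.5, -17.23, -0.0], [0.0, 0.0, -5.1]], [0.4, [-3.12, -21.54, -0.0], [0.0, 0.0, -6.3]]]
[[0.4, [-0.15, -4.35, 0.0], [0.0, 0.0, -1.3]]]
```

arm_command --targets '[[0.4,[-1.8,-3.3,-2],[0,0,-1.8]],[0.4,[-3.6,-6.6,-3.5],[0,0,-3.5]],[0.4,[-5.5,-10,-4.5],[0,0,-5.3]],[0.4,[-7.3,-13.3,-4.5],[0,0,-7.1]],[0.4,[-9.1,-16.6,-4.5],[0,0,-8.8]]]'

```text
time: 5.72
tcp_pos: [400.0, 199.1, 110.1]
tcp_rot: [-0.272, -3.128, 0.001]
contact_force: [0.5, 0.4, -2.9]
gripper_width: 0.7
```

arm_command --targets '[[0.4,[-0.6,-4.3,0],[0,0,-1.3]],[0.4,[-1.2,-8.6,0],[0,0,-2.5]],[0.4,[-1.9,-12.9,0],[0,0,-3.8]],[0.4,[-2.5,-17.2,0],[0,0,-5.1]],[0.4,[-3.1,-21.5,0],[0,0,-6.3]]]'

```text
time: 6.35
tcp_pos: [392.7, -17.7, 110.1]
tcp_rot: [-0.1, -3.138, -0.0]
contact_force: [0.6, -0.1, -2.6]
gripper_width: 0.7
```

arm_command --targets '[[0.4,[-0.2,-4.3,0],[0,0,-1.3]],[0.4,[-0.2,-4.4,0],[0,0,-1.3]],[0.4,[-0.2,-4.4,0],[0,0,-1.3]]]'

```text
time: 6.72
tcp_pos: [392.3, -60.2, 110.3]
tcp_rot: [-0.068, -3.139, -0.002]
contact_force: [-0.1, -0.6, -2.4]
gripper_width: 0.701
```

Run:
```python
from h import *
st(); plan([(392,-61,44,87.6)],step=30,grip=0.4)
```

```text
6.72 [392.3 -60.2 110.3] yawy 87.5 tilt [-0.002  0.001] F [-0.1 -0.6 -2.4] g 0.701 q [-0.35 -0.22  2.21  0.    1.16 -1.88]
[[0.4, [0.0, -0.03, 2.21], [0.0, 0.0, 0.0]], [0.4, [0.01, -0.06, 4.42], [0.0, -0.1, -0.1]], [0.4, [0.01, -0.09, 6.63], [0.1, -0.1, -0.1]]]
```

arm_command --targets '[[0.4,[0,0,2],[0,0,0]],[0.4,[0,-0.1,4],[0,0,0]],[0.4,[0,-0.1,6.2],[0,0,0]],[0.4,[0,-0.1,6.2],[0,0,0]],[0.4,[0,-0.1,6.2],[0,0,0]]]'

```text
time: 7.35
tcp_pos: [393.3, -60.9, 49.7]
tcp_rot: [0.064, 3.141, 0.0]
contact_force: [0.3, 0.7, -3.3]
gripper_width: 0.702
```

Run:
```python
from h import *
st()
s=arm.get_state(); m=R.from_rotvec(s['tcp_rot']).as_matrix(); t=s['tcp_pos']; B=np.column_stack([-m[:,0],m[:,1],[0,0,1]])
for n in("top","side"):
    p,d,X=grab(n); A=(X.reshape(-1,3)-t)@B; w=X.reshape(-1,3)
    b=A[(A[:,0]>60)&(A[:,0]<175)&(abs(A[:,1])<45)&(w[:,2]>47)&(w[:,2]<85)]
    f=np.linalg.lstsq(np.c_[b[:,0]-100,np.ones(len(b))],b[:,2]+t[2],rcond=None)[0]
    print(n,len(b),"top z",f.round(3),"end",np.percentile(b[:,0],99).round(1),cv2.minAreaRect(b[:,:2].astype(np.float32)))
    for lo,hi in((100,150),(160,195)):
        e=A[(A[:,0]>lo)&(A[:,0]<hi)&(abs(A[:,1])<95)&(w[:,2]>21)&(w[:,2]<29)]; print("  bed edges across",lo,e[:,1].min().round(1),e[:,1].max().round(1),len(e))
    cv2.imwrite(f"pics/{n}3.png",cv2.resize(p[140:300,250:430] if n=="top" else p[170:310,170:320],(675,600),interpolation=cv2.INTER_CUBIC))
```

```text
7.35 [393.3 -60.9  49.7] yawy 87.7 tilt [0. 0.] F [ 0.3  0.7 -3.3] g 0.702 q [-0.35 -0.11  2.24  0.    1.01 -1.88]
top 392 top z [5.0000e-03 7.2807e+01] end 157.7 ((128.50466918945312, 1.101064682006836), (62.77159881591797, 59.69197082519531), 89.25152587890625)
  bed edges across 100 -81.3 82.3 379
  bed edges across 160 -81.9 81.8 435
side 213 top z [7.0000e-03 7.3452e+01] end 129.3 ((95.63729858398438, -0.061573028564453125), (61.629302978515625, 71.22325134277344), 89.30219268798828)
  bed edges across 100 -81.6 78.4 52
  bed edges across 160 -82.4 -70.0 30
```

View pics/top3.png

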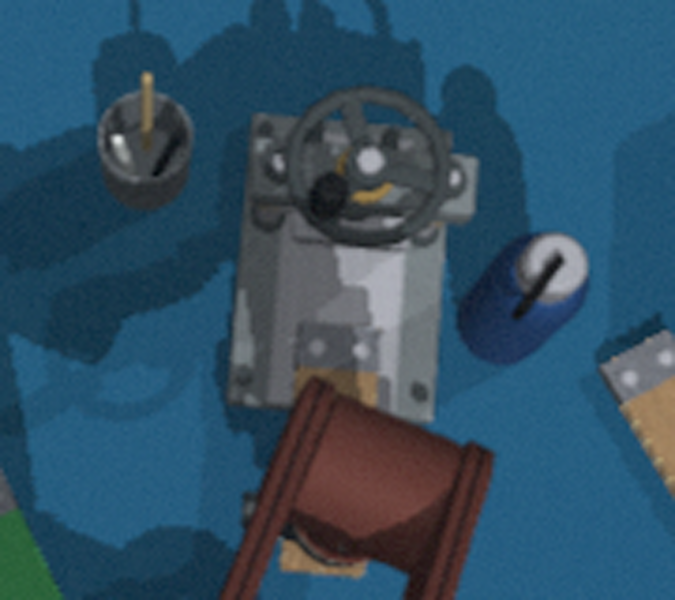

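The top view shows the book at (338,370) over the bed, square and centred. The book is level and about 14 mm above the bed. Before inserting, I'll check how far the arm's wrist overhangs forward, because of the wheel.

Run:
```python
from h import *
s=arm.get_state(); m=R.from_rotvec(s['tcp_rot']).as_matrix(); t=s['tcp_pos']; B=np.column_stack([-m[:,0],m[:,1],[0,0,1]])
L=[]
for n in("top","side"):
    p,d,X=grab(n); L.append((X[d>0]-t)@B+[0,0,t[2]])
A=np.vstack(L)
for z in range(90,420,30):
    b=A[(A[:,2]>z)&(A[:,2]<z+30)&(A[:,0]<130)&(A[:,0]>-150)&(abs(A[:,1])<150)]
    if len(b): print(z,len(b),"fwd max",np.percentile(b[:,0],99).round(),"across",b[:,1].min().round(),b[:,1].max().round())
```

```text
90 147 fwd max 16.0 across -62.0 64.0
120 234 fwd max 21.0 across -66.0 68.0
150 250 fwd max 34.0 across -67.0 69.0
180 204 fwd max 40.0 across -37.0 36.0
210 201 fwd max 40.0 across -39.0 35.0
240 283 fwd max 41.0 across -39.0 39.0
270 243 fwd max 42.0 across -37.0 37.0
300 256 fwd max 40.0 across -37.0 38.0
330 282 fwd max 53.0 across -65.0 57.0
360 475 fwd max 62.0 across -69.0 74.0
390 1627 fwd max 58.0 across -69.0 98.0
```

arm_command --targets '[[0.4,[-1,0,0.9],[0,0,0]],[0.4,[-4,0,0.9],[0,0,0]],[0.4,[-7,0,0.9],[0,0,0]],[0.4,[-10,0,0.9],[0,0,0]],[0.4,[-11.5,0,0.9],[0,0,0]]]'

```text
time: 8.18
tcp_pos: [510.1, -66.8, 41.1]
tcp_rot: [0.066, 3.139, -0.001]
contact_force: [-1.0, -0.4, -3.5]
gripper_width: 0.701
```

arm_command --targets '[[0.4,[0,0,0],[0,0,0]],[0.4,[0,0,0],[0,0,0]]]'

```text
time: 8.43
tcp_pos: [507.1, -66.3, 40.2]
tcp_rot: [-0.066, -3.14, -0.0]
contact_force: [0.1, 0.0, -3.0]
gripper_width: 0.705
```

Run:
```python
from h import *
st()
```

```text
8.43 [507.1 -66.3  40.2] yawy 87.6 tilt [-0.001  0.   ] F [ 0.1  0.  -3. ] g 0.705 q [-0.28  0.18  1.96 -0.    1.   -1.81]
```

arm_command --targets '[[0.4,[0,0,0.3],[0,0,0]],[0.4,[-0.4,0,0.4],[0,0,0]],[0.4,[-0.8,0,0.4],[0,0,0]],[0.4,[-1.1,0,0.4],[0,0,0]],[0.4,[-1.1,0,0.4],[0,0,0]]]'

```text
time: 9.05
tcp_pos: [519.3, -66.9, 36.4]
tcp_rot: [0.066, 3.141, -0.0]
contact_force: [-0.5, 0.1, -3.1]
gripper_width: 0.704
```

arm_command --targets '[[0.4,[-0.2,0,0],[0,0,0]],[0.4,[-0.4,0,0],[0,0,0]],[0.4,[-0.4,0,0],[0,0,0]]]'

```text
time: 9.43
tcp_pos: [523.1, -67.1, 36.3]
tcp_rot: [0.066, 3.141, -0.0]
contact_force: [0.4, 0.2, -3.1]
gripper_width: 0.701
```

arm_command --targets '[[0.4,[-0.2,0,0],[0,0,0]],[0.4,[-0.3,0,0],[0,0,0]],[0.4,[-0.3,0,0],[0,0,0]]]'

```text
time: 9.8
tcp_pos: [525.2, -67.0, 35.9]
tcp_rot: [-0.066, -3.139, -0.001]
contact_force: [-3.9, 0.9, -2.3]
gripper_width: 0.703
```

arm_command --targets '[[0.4,[-0.2,0,0],[0,0,0]],[0.4,[-0.3,0,0],[0,0,0]],[0.4,[-0.3,0,0],[0,0,0]]]'

```text
time: 10.18
tcp_pos: [525.1, -66.9, 35.0]
tcp_rot: [-0.067, -3.133, -0.002]
contact_force: [-13.6, 0.3, 2.4]
gripper_width: 0.7
```

arm_command --targets '[[0.4,[0,0,0.1],[0,0,0]],[0.4,[0,0,0.1],[0,0,0]],[1,[0,0,0.1],[0,0,0]],[1,[0,0,0.1],[0,0,0]],[1,[0,0,0.1],[0,0,0]]]'

```text
time: 10.8
tcp_pos: [530.0, -67.5, 36.0]
tcp_rot: [0.066, 3.139, -0.001]
contact_force: [-0.7, 0.1, -0.8]
gripper_width: 1.001
```

Run:
```python
from h import *
st()
for n in("top","side"):
    p,d,X=grab(n); A=X[d>0]
    c,s=np.cos(-.042),np.sin(-.042); P=(A-[644,-72,0])@np.array([[c,-s,0],[s,c,0],[0,0,1]])
    b=P[(P[:,0]>-160)&(P[:,0]<-30)&(abs(P[:,1])<45)&(P[:,2]>45)&(P[:,2]<68)]
    print(n,len(b),np.median(b[:,2]),cv2.minAreaRect(b[:,:2].astype(np.float32)),b[:,:2].min(0),b[:,:2].max(0))
    e=P[(P[:,0]>-100)&(P[:,0]<60)&(abs(P[:,1])<95)&(P[:,2]>20)&(P[:,2]<29)];print(e[:,:2].min(0),e[:,:2].max(0))
    cv2.imwrite(f"pics/{n}4.png",cv2.resize(p[140:300,250:430] if n=="top" else p[170:310,170:320],(675,600),interpolation=cv2.INTER_CUBIC))
```

```text
10.8 [530.  -67.5  36. ] yawy 87.6 tilt [ 0.002 -0.   ] F [-0.7  0.1 -0.8] g 1.001 q [-0.27  0.24  1.91  0.    0.99 -1.8 ]
top 145 58.87615832033043 ((-91.49543762207031, -6.657657623291016), (74.13249969482422, 116.617431640625), 87.87045288085938) [-150.41569235  -42.56870678] [-32.18851955  32.13734751]
[-99.65892033  42.22293117] [54.49664045 82.53596625]
side 50 58.38078657473619 ((-142.2888641357422, 4.690214157104492), (54.227867126464844, 19.937618255615234), 89.05699920654297) [-152.23095061  -22.46098584] [-132.27953737   31.95072279]
[-99.94238793 -82.09604504] [59.74318043 82.15172999]
```

View pics/side4.png

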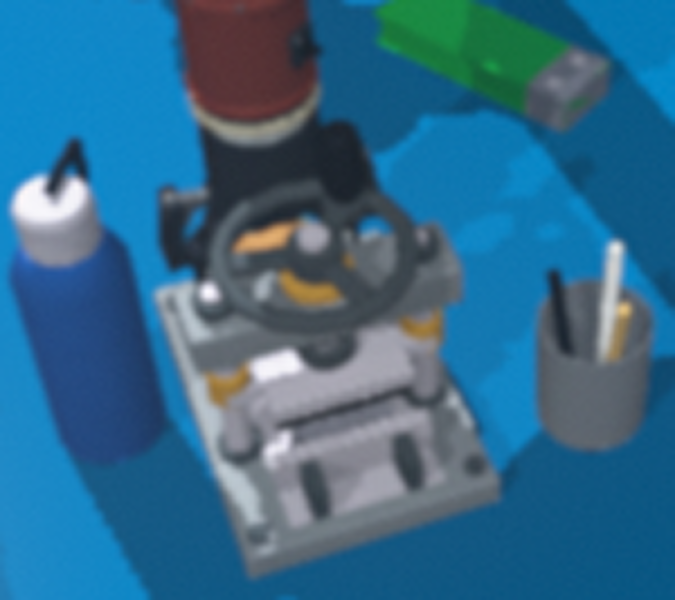

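The book is down: its top is 34 mm above the bed, its page end is at press x = -152 (the home value), and its width spans ±32. In the side view it lies under the platen, visible through the wheel at (265,235), with the handle at (340,160). I'll back off, then go over the handle.

Run:
```python
from h import *
e=plan([(450,-64,36,87.6)],step=40)
plan([(455,-64,300,30),(613,-41.5,300,0)],step=50,grip=0.6,start=e)
```

```text
[[1, [3.98, 0.0, -0.02], [0.0, 0.0, 0.0]], [1, [7.96, 0.01, -0.04], [0.0, 0.1, 0.0]]]
[[0.6, [-0.07, 0.0, -3.77], [0.0, 0.0, 8.2]], [0.6, [-0.14, 0.01, -7.54], [0.0, 0.0, 16.5]], [0.6, [-0.21, 0.01, -11.31], [0.0, 0.0, 24.7]], [0.6, [-0.29, 0.01, -15.09], [0.0, 0.0, 32.9]], [0.6, [-0.36, 0.01, -18.86], [0.0, 0.0, 41.1]]]
[[0.6, [-0.05, 0.05, -3.77], [0.0, 0.0, 8.2]], [0.6, [-0.1, 0.1, -7.54], [0.0, 0.0, 16.5]], [0.6, [-2.58, 3.23, -7.54], [0.0, 0.0, 24.0]], [0.6, [-5.05, 6.36, -7.54], [0.0, 0.0, 31.5]], [0.6, [-7.53, 9.49, -7.54], [0.0, 0.0, 39.0]]]
[[0.6, [0.04, 3.99, 0.0], [0.0, 0.0, 7.5]]]
```

arm_command --targets '[[1,[2,0,0],[0,0,0]],[1,[5,0,0],[0,0,0]],[1,[8,0,0],[0,0,0]],[1,[8,0,-4],[0,0,0]],[1,[8,0,-9],[0,0,0]]]'

```text
time: 11.52
tcp_pos: [447.7, -63.6, 125.3]
tcp_rot: [-0.066, -3.138, -0.001]
contact_force: [1.8, -1.3, 0.7]
gripper_width: 1.001
```

arm_command --targets '[[0.6,[0,0,-4],[0,0,9]],[0.6,[0,0,-8],[0,0,18]],[0.6,[0,0,-12],[0,0,27]],[0.6,[0,0,-15],[0,0,36]],[0.6,[0,0,-17.4],[0,0,45]]]'

```text
time: 12.15
tcp_pos: [449.4, -64.0, 301.1]
tcp_rot: [1.27, 2.871, 0.0]
contact_force: [0.4, 0.2, 0.5]
gripper_width: 0.602
```

Run:
```python
from h import *
st()
p,d,X=grab("top"); q,e,Y=grab("side")
for P in(X,Y):
    A=P.reshape(-1,3); c,s=np.cos(-.042),np.sin(-.042)
    w=A[(np.hypot(A[:,0]-644,A[:,1]+72)<75)]; h=w[(w[:,2]>225)&(w[:,2]<262)&(np.hypot(w[:,0]-613,w[:,1]+41)<28)]; print("handle",len(h),(h.min(0)+h.max(0))/2,h[:,2].max())
    k=w[(np.hypot(w[:,0]-644,w[:,1]+72)<14)]; print("hub",k[k[:,2]>180][:,2].max() if (k[:,2]>180).any() else None)
    Q=(A-[644,-72,0])@np.array([[c,-s,0],[s,c,0],[0,0,1]]); b=Q[(Q[:,0]>-170)&(Q[:,0]<-40)&(abs(Q[:,1])<45)&(Q[:,2]>48)&(Q[:,2]<68)]
    print("book",len(b),cv2.minAreaRect(b[:,:2].astype(np.float32)),b.min(0)[:2])
plan([(613,-41.5,300,0)],step=50,grip=0.6)
```

```text
12.15 [449.4 -64.  301.1] yawy 42.3 tilt [ 0.002 -0.001] F [0.4 0.2 0.5] g 0.602 q [-0.32 -0.24  1.86  0.    1.53 -1.05]
handle 95 [610.21796913 -41.03527914 243.59796622] 261.17369420974956
hub 214.79471143263345
book 45 ((-95.99665832519531, 20.335491180419922), (113.71250915527344, 14.725759506225586), 8.975204467773438) [-151.59182614    4.35045998]
handle 125 [614.30042927 -42.16323177 241.67437342] 257.93204128493915
hub 210.56415970433636
book 55 ((-144.42193603515625, 4.616300582885742), (53.3425407409668, 20.129878997802734), 84.39570617675781) [-154.3215449   -22.80908112]
[[0.6, [-1.86, 2.7, 0.07], [0.1, 0.0, 8.5]], [0.6, [-3.72, 5.41, 0.14], [0.1, 0.1, 17.0]], [0.6, [-5.57, 8.11, 0.21], [0.2, 0.1, 25.5]], [0.6, [-7.43, 10.81, 0.28], [0.2, 0.2, 34.0]], [0.6, [-9.29, 13.51, 0.35], [0.3, 0.2, 42.5]]]
```

arm_command --targets '[[0.6,[-1.9,2.7,0],[0,0,8.5]],[0.6,[-3.7,5.4,0],[0,0,17]],[0.6,[-5.6,8.1,0],[0,0,25.5]],[0.6,[-7.4,10.8,0],[0,0,34]],[0.6,[-9.3,13.5,0],[0,0,42.3]]]'

```text
time: 12.88
tcp_pos: [611.9, -40.7, 297.4]
tcp_rot: [-2.216, -2.225, 0.002]
contact_force: [-0.0, 0.0, 1.1]
gripper_width: 0.595
```

arm_command --targets '[[0.6,[0,0,0],[0,0,0]],[0.6,[0,0,0],[0,0,0]]]'

```text
time: 13.12
tcp_pos: [610.5, -41.0, 297.9]
tcp_rot: [-2.211, -2.23, 0.002]
contact_force: [-0.2, 0.3, 0.1]
gripper_width: 0.603
```

Run:
```python
from h import *
st(); plan([(612.5,-41.5,216,0)],step=30,grip=0.6)
```

```text
13.12 [610.5 -41.  297.9] yawy 0.5 tilt [-0.002  0.   ] F [-0.2  0.3  0.1] g 0.603 q [-0.2   0.16  1.48 -0.    1.51 -0.2 ]
[[0.6, [-0.02, 0.07, 2.73], [0.0, 0.0, 0.2]], [0.6, [-0.04, 0.15, 5.46], [-0.1, 0.0, 0.3]], [0.6, [-0.05, 0.22, 8.19], [-0.1, 0.0, 0.5]]]
```

arm_command --targets '[[0.6,[0,0.1,2],[0,0,0.5]],[0.6,[0,0.2,4],[0,0,0.5]],[0.6,[0,0.2,6.2],[0,0,0.5]],[0.6,[0,0.2,8.1],[0,0,0.5]],[0.6,[0,0.2,8.1],[0,0,0.5]]]'

```text
time: 13.75
tcp_pos: [611.6, -40.8, 215.3]
tcp_rot: [-2.223, -2.215, 0.004]
contact_force: [-0.1, 0.5, -0.2]
gripper_width: 0.601
```

arm_command --targets '[[0.1,[0,0,0],[0,0,0]],[0.1,[0,0,0],[0,0,0]],[0.1,[0,0,0],[0,0,0]],[0.1,[0,0,0],[0,0,0]],[0.1,[0,0,0],[0,0,0]]]' --force 45

```text
time: 14.38
tcp_pos: [613.5, -41.0, 219.4]
tcp_rot: [2.225, 2.217, 0.001]
contact_force: [-4.8, 1.9, 6.2]
gripper_width: 0.299
```

Run:
```python
from h import *
st()
```

```text
14.38 [613.5 -41.  219.4] yawy -0.2 tilt [ 0.001 -0.   ] F [-4.8  1.9  6.2] g 0.299 q [-0.19  0.2   1.57  0.    1.37 -0.19]
```

Run:
```python
import numpy as np
a0=0.793
for c in range(7):
    a=a0+1.5*c; t=a+.3*np.arange(1,6)
    print(c,round(a+1.5+6.283-.042,2),[[0.1,[round(x,1),round(y,1),round(z,2)],[0,0,0]] for x,y,z in zip(4.5*(np.sin(t)-np.sin(a)),-4.5*(np.cos(t)-np.cos(a)),(t-a)/6.283)])
```

```text
0 8.53 [[0.1, [np.float64(0.8), np.float64(1.1), np.float64(0.05)], [0, 0, 0]], [0.1, [np.float64(1.2), np.float64(2.4), np.float64(0.1)], [0, 0, 0]], [0.1, [np.float64(1.3), np.float64(3.7), np.float64(0.14)], [0, 0, 0]], [0.1, [np.float64(0.9), np.float64(5.0), np.float64(0.19)], [0, 0, 0]], [0.1, [np.float64(0.2), np.float64(6.1), np.float64(0.24)], [0, 0, 0]]]
1 10.03 [[0.1, [np.float64(-1.0), np.float64(0.9), np.float64(0.05)], [0, 0, 0]], [0.1, [np.float64(-2.3), np.float64(1.4), np.float64(0.1)], [0, 0, 0]], [0.1, [np.float64(-3.6), np.float64(1.5), np.float64(0.14)], [0, 0, 0]], [0.1, [np.float64(-4.9), np.float64(1.3), np.float64(0.19)], [0, 0, 0]], [0.1, [np.float64(-6.1), np.float64(0.6), np.float64(0.24)], [0, 0, 0]]]
2 11.53 [[0.1, [np.float64(-0.9), np.float64(-1.0), np.float64(0.05)], [0, 0, 0]], [0.1, [np.float64(-1.5), np.float64(-2.2), np.float64(0.1)], [0, 0, 0]], [0.1, [np.float64(-1.8), np.float64(-3.5), np.float64(0.14)], [0, 0, 0]], [0.1, [np.float64(-1.6), np.float64(-4.8), np.float64(0.19)], [0, 0, 0]], [0.1, [np.float64(-1.0), np.float64(-6.0), np.float64(0.
[... 809 characters left out ...]
 np.float64(0.05)], [0, 0, 0]], [0.1, [np.float64(-1.8), np.float64(2.0), np.float64(0.1)], [0, 0, 0]], [0.1, [np.float64(-3.0), np.float64(2.5), np.float64(0.14)], [0, 0, 0]], [0.1, [np.float64(-4.4), np.float64(2.6), np.float64(0.19)], [0, 0, 0]], [0.1, [np.float64(-5.7), np.float64(2.3), np.float64(0.24)], [0, 0, 0]]]
6 17.53 [[0.1, [np.float64(-1.2), np.float64(-0.7), np.float64(0.05)], [0, 0, 0]], [0.1, [np.float64(-2.1), np.float64(-1.6), np.float64(0.1)], [0, 0, 0]], [0.1, [np.float64(-2.7), np.float64(-2.9), np.float64(0.14)], [0, 0, 0]], [0.1, [np.float64(-2.9), np.float64(-4.2), np.float64(0.19)], [0, 0, 0]], [0.1, [np.float64(-2.7), np.float64(-5.5), np.float64(0.24)], [0, 0, 0]]]
```

arm_command --targets '[[0.1,[0.8,1.1,-0.2],[0,0,0]],[0.1,[1.2,2.4,-0.2],[0,0,0]],[0.1,[1.3,3.7,-0.1],[0,0,0]],[0.1,[0.9,5.0,-0.1],[0,0,0]],[0.1,[0.2,6.1,0],[0,0,0]]]'

```text
time: 15.0
tcp_pos: [674.0, -39.5, 217.2]
tcp_rot: [-2.224, -2.216, 0.004]
contact_force: [-8.3, -2.6, 0.2]
gripper_width: 0.294
```

Run:
```python
from h import *
st()
```

```text
15.0 [674.  -39.5 217.2] yawy -0.2 tilt [-0.003 -0.   ] F [-8.3 -2.6  0.2] g 0.294 q [-0.17  0.35  1.39 -0.    1.4  -0.17]
```

arm_command --targets '[[0.1,[-1.0,0.9,0],[0,0,0]],[0.1,[-2.3,1.4,0.1],[0,0,0]],[0.1,[-3.6,1.5,0.1],[0,0,0]],[0.1,[-4.9,1.3,0.2],[0,0,0]],[0.1,[-6.1,0.6,0.2],[0,0,0]]]'

```text
time: 15.62
tcp_pos: [680.8, -100.0, 215.0]
tcp_rot: [-2.225, -2.218, -0.003]
contact_force: [2.5, 3.7, -9.7]
gripper_width: 0.294
```

arm_command --targets '[[0.1,[-0.9,-1.0,0],[0,0,0]],[0.1,[-1.5,-2.2,0.1],[0,0,0]],[0.1,[-1.8,-3.5,0.1],[0,0,0]],[0.1,[-1.6,-4.8,0.2],[0,0,0]],[0.1,[-1.0,-6.0,0.3],[0,0,0]]]'

```text
time: 16.25
tcp_pos: [620.2, -111.6, 212.6]
tcp_rot: [2.225, 2.214, -0.0]
contact_force: [5.8, -1.1, -8.6]
gripper_width: 0.294
```

arm_command --targets '[[0.1,[0.9,-1.0,0],[0,0,0]],[0.1,[2.1,-1.7,0.1],[0,0,0]],[0.1,[3.4,-2.0,0.1],[0,0,0]],[0.1,[4.7,-1.9,0.2],[0,0,0]],[0.1,[6.0,-1.5,0.2],[0,0,0]]]'

```text
time: 16.88
tcp_pos: [605.1, -51.0, 210.2]
tcp_rot: [2.225, 2.215, -0.003]
contact_force: [7.4, -9.6, -17.7]
gripper_width: 0.296
```

Run:
```python
from h import *
st()
```

```text
16.88 [605.1 -51.  210.2] yawy -0.3 tilt [-0.    -0.003] F [  7.4  -9.6 -17.7] g 0.296 q [-0.21  0.19  1.6  -0.    1.35 -0.21]
```

arm_command --targets '[[0.1,[1.1,0.8,0.2],[0,0,0]],[0.1,[1.8,1.9,0.3],[0,0,0]],[0.1,[2.2,3.2,0.4],[0,0,0]],[0.1,[2.3,4.6,0.5],[0,0,0]],[0.1,[1.9,5.8,0.6],[0,0,0]]]'

```text
time: 17.5
tcp_pos: [663.6, -32.6, 207.5]
tcp_rot: [2.224, 2.216, -0.004]
contact_force: [-8.7, -8.1, 4.2]
gripper_width: 0.297
```

arm_command --targets '[[0.1,[-0.7,1.1,0.1],[0,0,0]],[0.1,[-1.8,2.0,0.2],[0,0,0]],[0.1,[-3.0,2.5,0.2],[0,0,0]],[0.1,[-4.4,2.6,0.3],[0,0,0]],[0.1,[-5.7,2.3,0.3],[0,0,0]]]'

```text
time: 18.12
tcp_pos: [687.4, -87.0, 205.3]
tcp_rot: [2.223, 2.217, 0.006]
contact_force: [-2.5, 6.3, 4.0]
gripper_width: 0.296
```

arm_command --targets '[[0.1,[0,0,0],[0,0,0]],[0.1,[0,0,0],[0,0,0]]]'

```text
time: 18.38
tcp_pos: [686.8, -88.9, 205.2]
tcp_rot: [2.224, 2.215, 0.001]
contact_force: [-3.2, -0.4, 6.2]
gripper_width: 0.296
```

Run:
```python
from h import *
from scipy.optimize import least_squares
s=arm.get_state(); st()
P=np.array([(613.5,-41),(674,-39.5),(680.8,-100),(620.2,-111.6),(605.1,-51),tuple(s['tcp_pos'][:2])])
f=least_squares(lambda c:np.hypot(P[:,0]-c[0],P[:,1]-c[1])-45,[644,-72]); print(f.x,f.fun.round(1))
v=P-f.x; print(np.arctan2(v[:,1],-v[:,0])%6.283-.042)
```

```text
18.38 [686.8 -88.9 205.2] yawy -0.2 tilt [ 0.003 -0.002] F [-3.2 -0.4  6.2] g 0.296 q [-0.24  0.39  1.36 -0.    1.38 -0.24]
[644.38141136 -73.53672918] [-0.1  0.1  0.   0.1  0.3  0.1]
[0.76949388 2.24489837 3.72779088 5.23617201 0.47887558 3.44702273]
```

arm_command --targets '[[0.1,[-1.2,-0.7,0],[0,0,0]],[0.1,[-2.1,-1.6,0.1],[0,0,0]],[0.1,[-2.7,-2.9,0.1],[0,0,0]],[0.1,[-2.9,-4.2,0.2],[0,0,0]],[0.1,[-2.7,-5.5,0.2],[0,0,0]]]'

```text
time: 19.0
tcp_pos: [632.9, -117.2, 202.9]
tcp_rot: [2.221, 2.211, 0.004]
contact_force: [6.5, -2.2, 2.8]
gripper_width: 0.298
```

arm_command --targets '[[0.1,[0,0,0],[0,0,0]],[0.1,[0,0,0],[0,0,0]],[0.1,[0,0,0],[0,0,0]]]'

```text
time: 19.38
tcp_pos: [631.4, -116.7, 202.8]
tcp_rot: [2.224, 2.214, -0.001]
contact_force: [-3.1, -1.9, 6.9]
gripper_width: 0.298
```

Run:
```python
from h import *
s=arm.get_state(); st(); C=np.array([644.4,-73.5]); v=s['tcp_pos'][:2]-C
a=np.arctan2(v[1],-v[0])%6.283; th=a-.042+12.566; print("theta",th,np.hypot(*v))
for k in(.5,1.): 
    b=a+(17.9-th)*k; print(k,4.5*(np.sin(b)-np.sin(a)),-4.5*(np.cos(b)-np.cos(a)))
```

```text
19.38 [ 631.4 -116.7  202.8] yawy -0.3 tilt [ 0.002 -0.003] F [-3.1 -1.9  6.9] g 0.298 q [-0.3   0.28  1.51 -0.    1.35 -0.3 ]
theta 17.528038116985083 45.098838629773226
0.5 0.31357884143196296 -0.774646476458636
1.0 0.7649905032145636 -1.477950368734417
```

arm_command --targets '[[0.1,[0.3,-0.8,0],[0,0,0]],[0.1,[0.8,-1.5,0.1],[0,0,0]],[0.1,[0.8,-1.5,0.1],[0,0,0]],[0.1,[0.8,-1.5,0.1],[0,0,0]],[0.1,[0.8,-1.5,0.1],[0,0,0]]]'

```text
time: 20.0
tcp_pos: [617.1, -109.3, 202.2]
tcp_rot: [2.223, 2.212, -0.0]
contact_force: [-0.6, -4.2, 8.6]
gripper_width: 0.296
```

Run:
```python
from h import *
s=arm.get_state(); st(); C=np.array([644.4,-73.5]); v=s['tcp_pos'][:2]-C
a=np.arctan2(v[1],-v[0])%6.283; print("theta",a-.042+12.566,np.hypot(*v))
```

```text
20.0 [ 617.1 -109.3  202.2] yawy -0.3 tilt [ 0.004 -0.004] F [-0.6 -4.2  8.6] g 0.296 q [-0.3   0.24  1.56 -0.    1.34 -0.29]
theta 17.887011313030918 45.05326414347488
```

Handwheel at about 17.89 rad. I'll release it, rise straight up and back away.

arm_command --targets '[[0.6,[0,0,0],[0,0,0]],[0.6,[0,0,0],[0,0,0]],[0.6,[0,0,-0.5],[0,0,0]],[0.6,[0,0,-3],[0,0,0]],[0.6,[0,0,-8],[0,0,0]]]'

```text
time: 20.62
tcp_pos: [614.5, -106.4, 277.1]
tcp_rot: [-2.221, -2.214, 0.005]
contact_force: [0.7, -0.1, 1.1]
gripper_width: 0.599
```

arm_command --targets '[[0.6,[0,0,-5],[0,0,0]],[0.6,[0,-4,-7],[0,0,0]],[0.6,[2,-10,-7],[0,0,0]],[0.6,[6,-14,-7],[0,0,0]],[0.6,[12,-18,-7],[0,0,0]]]'

```text
time: 21.25
tcp_pos: [440.3, 6.1, 349.5]
tcp_rot: [2.228, 2.215, 0.001]
contact_force: [1.3, 1.4, 0.2]
gripper_width: 0.598
```

arm_command --targets '[[0.6,[6,0,0],[0,0,0]],[0.6,[12,0,0],[0,0,0]],[0.6,[18,0,0],[0,0,0]],[0.6,[18,0,0],[0,0,0]]]'

```text
time: 21.75
tcp_pos: [441.5, 189.4, 349.3]
tcp_rot: [-2.218, -2.224, -0.0]
contact_force: [-0.3, -0.8, 0.5]
gripper_width: 0.606
```

Run:
```python
from h import *
st()
c,s=np.cos(-.042),np.sin(-.042)
for n in("top","side"):
    p,d,X=grab(n); A=X.reshape(-1,3); Q=(A-[644.4,-73.5,0])@np.array([[c,-s,0],[s,c,0],[0,0,1]])
    b=Q[(Q[:,0]>-175)&(Q[:,0]<-50)&(abs(Q[:,1])<45)&(Q[:,2]>45)&(Q[:,2]<70)]
    print(n,"book",len(b),np.median(b[:,2]).round(1),cv2.minAreaRect(b[:,:2].astype(np.float32)),b.min(0)[:2].round(1))
    h=Q[(np.hypot(Q[:,0],Q[:,1])<62)&(Q[:,2]>212)&(Q[:,2]<250)]
    m=(h.min(0)+h.max(0))/2; print("handle",len(h),m.round(1),h[:,2].max().round(1),"theta",np.arctan2(m[1],-m[0])%6.283+12.566)
    cv2.imwrite(f"pics/{n}9.png",cv2.resize(p[130:290,260:440] if n=="top" else p[170:310,130:340],(675,600) if n=="top" else (795,530),interpolation=cv2.INTER_CUBIC))
```

```text
21.75 [441.5 189.4 349.3] yawy 0.2 tilt [-0.001  0.001] F [-0.3 -0.8  0.5] g 0.606 q [ 0.24 -0.18  1.72  0.    1.61  0.24]
top book 723 59.3 ((-101.00788116455078, 2.2337570190429688), (62.383277893066406, 101.80438232421875), 89.85516357421875) [-152.  -29.]
handle 91 [-26.9 -34.1 227.4] 242.0 theta 17.94644078798725
side book 62 59.0 ((-137.93380737304688, 16.435848236083984), (27.243972778320312, 36.065738677978516), 5.516509056091309) [-153.    -1.9]
handle 117 [-22.9 -35.3 226.1] 240.2 theta 17.853296836978316
```

View pics/top9.png

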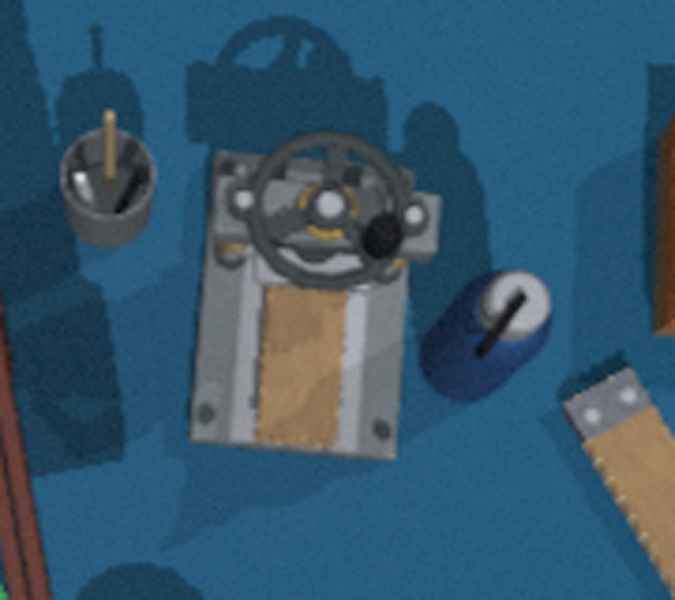

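View pics/side9.png

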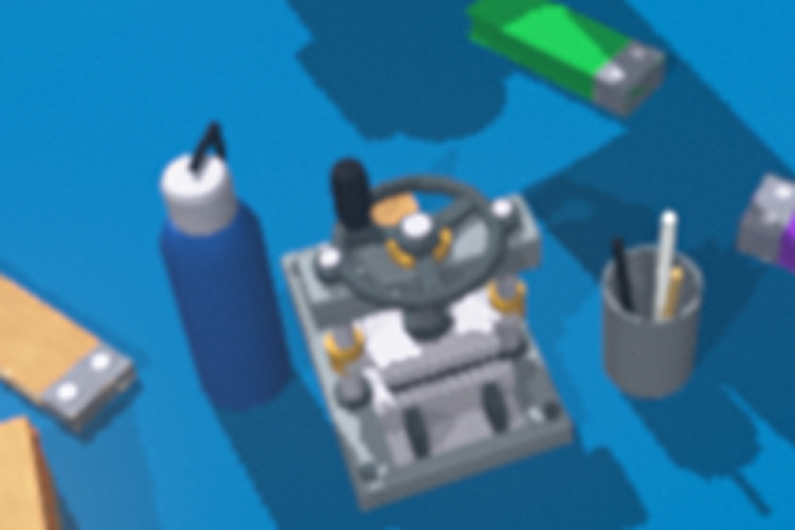

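The top view shows the book at (300,370) square and centred on the bed, with the handle at (382,237). In the side view the bottle and pot stand where they were. The handle reads 17.85 to 17.95 rad and the page end is at -152 mm, so I'm handing in.

```bash
python3 -c "
from workcell import arm
print(arm.job_done())"
```

```text
the job is handed in; nothing more can be done
None
```

The thick book is in the press and nipped: the handwheel is about a quarter turn past first contact, and the job is handed in at about 22 s of the 72 s allowed.

- **Placing:** I took the orange book whose top measured 33–34 mm high; the other measured 18 mm. I slid it under the pad bound end first until the back stop pushed back with about 14 N. I then let go and confirmed it lay flat.
- **Pressing:** I carried the crank handle round from about 7.05 rad to 17.9 rad, then released it and moved the arm clear.
- **Book at the end:** Its top was 59 mm above the table, as expected for a 34 mm book on the 25 mm bed. The page end was at press x = -152 to -153 mm (home is -152). The book was about 2 mm off the centre line, and the top view showed it square within about 0.01 rad.
- **Wheel at the end:** The handle angle read 17.95 rad from the top camera and 17.85 rad from the side; the allowed range is 17.38 to 18.43.
- **Not checked directly:** I worked out the pad's force on the book from the wheel angle and did not measure it. In the last pictures the bottle and pot looked undisturbed. The thin book and carton were only partly in view, and I did not measure any of the four. In one earlier check the side camera put the page end at -154 mm, 2 mm from the other readings.

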